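# Lay a straightedge against a chopping board

### The job

Check the white chopping board for warp: take the straightedge off the slanted rest by its grip rail and lay it flat on the worktop, grip rail up, with one of its long edges flush along the board's long edge nearest the robot (the one away from the hand slot) and its middle at the middle of that edge. Do not shove the board out of place or disturb the upturned glass and cup, and let go of the straightedge.

Things in the scene. Friction and masses are not known exactly. Their poses are not given: they have to be found in the camera images.
- straightedge: loose 0.3 kg straightedge: flat aluminium strip 60 mm wide (x), 200 long (y), 6 thick (z); on its upper face along the middle a black upright grip rail 12 mm wide (x), 120 long (y), its top 44 mm above the underside. Origin: centre of the underside. Starts on the rest's sloping face, underside on the face, rail square to the face, length level.
- rest: fixed steel rest, 210 mm wide (y). Its face slopes 25 degrees, low side at its own -x (roughly towards the robot); face middle 100 mm above the worktop, upper edge 126 mm; a lip 8 mm high along the low edge carries the straightedge. Origin: on the worktop under the face's middle; z up. Rest and board stand left and right of the glass; the sides change.
- board: loose white plastic chopping board, 1.3 kg, lying flat: 150 mm (its x) by 240 mm (its y), 20 mm thick. Origin: centre of the underside. The long edge to be checked is its -x side, 75 mm from the origin, turned towards the robot; a hand slot runs near the other, far long edge.
- glass: loose upturned drinking glass, 68 mm across, 90 mm tall, between the rest and the board; origin at the centre of its mouth on the worktop. Leave alone.
- cup: loose small white espresso cup, upside down, 64 mm across, 93 mm with its handle, 51 mm tall, in front of the glass between the rest and the board; origin at the centre under it. Leave alone.
Mind the look-alikes: they are no part of the job. Leave any turquoise look-alike of the straightedge alone.

How it is judged:
By the outcome, as a careful person would: the job done as asked, in the order asked, and still so for the second after the job is handed in, with the robot touching nothing.
It also fails if it takes over 48 s, if anything falls off the work surface, if the arm or the gripper's body presses on something with over 40 N, if the wrist force passes 120 N, or if a joint passes its speed limit or range.

### The arm

A 7-joint arm with a two-finger parallel gripper is mounted at the origin on a cart in front of the work surface, level with it; the furniture and walls round the work are solid. World frame = base frame: x ahead of the robot, y to its left, z up, the work surface at z = 0. Lengths are in m, angles in rad, forces in N, time in s.
With the tool pointing down it reaches from about 0.4 to 0.875 m from the base axis. Payload 6.5 kg.
Tool frame: the origin (TCP) lies on the centre line of the jaws, within the pads' length; the fingertips stand 14 mm ahead of it and the grasp point (between the pads) lies 5 mm behind it; z points along the fingers, y is the line along which they close (so a half turn about z gives the same grasp; the last joint's range is limited). The gripper opens to 88 mm and grips with 3 to 60 N. Pads are 18 mm wide; open, the fingers measure 123 mm over their backs; the gripper's body (75 mm by 187 mm) begins 45 mm behind the grasp point.
Start: joints at [-1.259, 0.536, -0.004, 1.538, 0.003, 1.067, -0.071], TCP at [0.24, 0.604, 0.253] pointing down, gripper open.
Joint ranges: [-2.7, 2.7], [-0.37, 2.16], [-1.27, 1.26], [0.24, 2.4], [-1.31, 4.45], [0.19, 1.91], [-2.76, 2.76]. Speed limits (rad/s): [2.39, 2.39, 3.14, 3.14, 3.14, 3.14, 3.14].

### API

Orientations are given as a unit quaternion [x, y, z, w].
In Python, from workcell import arm gives the robot as it stands.
- The arm moves only by the tool send_rows, never from a script. Its argument "motion" is a list that holds one entry, the list of rows, each a list of 4 numbers: the shift along the world's x, y, z in m, then the turn about the world's z in degrees. In form: [[[tx, ty, tz, turn], ...]]. A call has 1 to 12 rows; each row shifts and turns the commanded pose from where the row before left it; what a row does not reach is not made up. A row lasts 1/8 s, in which the tool goes at most 62.5 mm and 10.7 degrees, less where a joint would pass 70% of its speed; a pose out of reach is approached as far as the arm can. A call is refused whole if a number of a shift passes 0.0625 or a number of a turn 10.7, either way. A call with a gripper value outside its range is refused whole. "fingers" is the opening, from 0 (shut) to 1 (fully open), set as the call begins (left out, the last holds). The fingers move at their own pace and stop on an object; "squeeze" is the grip in N (left out, the last holds). Time passes only in rows, so rows that do not move let the fingers close. It gives the time, the measured TCP pose, the force, the opening and the grip force at its end, in the units of the state.
- arm.state(): the state, without advancing time (a new reading comes with each control period).
- arm.read_camera(name): name is "side" or "top"; returns a dict with "img" (480x640x3 uint8, red, green, blue), "depth" (480x640 float32, m along the optical axis (not along the pixel's ray), 0 where there is no reading), "fx", "fy", "cx", "cy" (pixels), "dist" ([k1, k2, p1, p2, k3] as OpenCV has them; the pictures are not rectified), "rvec" (rotation vector, rad) and "tvec" (3), from world to camera coordinates, as OpenCV has them. Camera axes: x right, y down, z forward; pixel columns grow to the right and rows downward; lengths in m; the calibration is good to about 2 mm. A picture is of the moment at which its call begins.
- arm.sign_off(): hands the job in; it is judged then, once.
The state is a dict: "time": time; "joint_pos": joint angles; "joint_vel": joint speeds; "joint_efforts": joint torques, N m; "tcp_pos": TCP position; "orientation": TCP orientation; "contact_force": force on the tool from outside, world axes, zero at the start; "moment": the same for the moment, N m; "opening": opening from 0.0 (shut) to 1.0 (fully open); "grasp_force": force on a finger pad.
Only numpy, scipy, OpenCV 4.12 (cv2) and the standard library are available. Lean on these libraries where they do the work, as an engineer would, in place of code of your own. Each camera call takes 0.05 s, during which the arm holds its last target. There are 200 camera calls.

## Working session

There is one attempt and no reset: what is moved stays moved. The work goes in short steps, Python scripts to look and compute and a tool call to move; the robot and the scene stay as the last step left them, time stands still between calls to the robot, and variables do not carry over. Pictures are saved under pics/ and viewed, at most 10 in all, crops included, and the job is handed in when it is done.

Besides the shell and the picture viewer there is one more tool, called by a JSON object that holds its "api" and its "payload", one argument or row to a line. send_rows: Moves the arm, as the interface text tells. Its arguments: {"type":"object","properties":{"motion":{"type":"array"},"fingers":{"type":"number"},"squeeze":{"type":"number"}},"required":["motion"]}

```bash
mkdir -p pics
cat > h.py <<'E'
import numpy as np, cv2
from workcell import arm
def snap(n,tag):
    c=arm.read_camera(n); np.savez(f'{tag}.npz',**{k:np.array(v) for k,v in c.items()})
    cv2.imwrite(f'pics/{tag}.png',c['img'][:,:,::-1]); return c
def load(tag): return dict(np.load(f'{tag}.npz'))
def ray(c,u,v):
    K=np.array([[c['fx'],0,c['cx']],[0,c['fy'],c['cy']],[0,0,1.]])
    p=cv2.undistortPoints(np.array([[[u,v]]],float),K,np.array(c['dist'],float))[0,0]
    R=cv2.Rodrigues(np.array(c['rvec'],float))[0]; t=np.array(c['tvec'],float).ravel()
    return -R.T@t, R.T@np.array([p[0],p[1],1.])
def atz(c,u,v,z): o,d=ray(c,u,v); return o+d*(z-o[2])/d[2]
def dep(c,u,v):
    o,d=ray(c,u,v); return o+d*c['depth'][int(round(v)),int(round(u))]
def proj(c,P):
    K=np.array([[c['fx'],0,c['cx']],[0,c['fy'],c['cy']],[0,0,1.]])
    return cv2.projectPoints(np.array(P,float).reshape(-1,1,3),np.array(c['rvec'],float),np.array(c['tvec'],float),K,np.array(c['dist'],float))[0][:,0]
def cloud(c):
    K=np.array([[c['fx'],0,c['cx']],[0,c['fy'],c['cy']],[0,0,1.]])
    v,u=np.mgrid[0:480,0:640]; uv=np.stack([u,v],-1).reshape(-1,1,2).astype(float)
    p=cv2.undistortPoints(uv,K,np.array(c['dist'],float))[:,0]
    d=c['depth'].reshape(-1,1); X=np.hstack([p,np.ones_like(d)])*d
    R=cv2.Rodrigues(np.array(c['rvec'],float))[0]
    return ((X-np.array(c['tvec']).ravel())@R).reshape(480,640,3)
E
python3 - <<'E'
from h import *
for n in('top','side'):
    c=snap(n,n+'0'); print(n,ray(c,320,240),c['fx'],(c['depth']>0).mean())
print(arm.state())
E
```

```text
top (array([ 0.46641237, -0.00101481,  0.92652833]), array([ 0.08791243, -0.00547139, -0.99624615])) 464.51062538338556 0.9957975260416667
side (array([0.86922194, 0.47191685, 1.18584727]), array([-0.24461223, -0.3871903 , -0.88899278])) 586.526576005828 0.9959440104166667
{'time': 0.1, 'joint_pos': array([-1.25919916,  0.53707683, -0.00444771,  1.53874125,  0.00259716,
        1.06727177, -0.07121513]), 'joint_vel': array([ 0.00125247, -0.00091323,  0.00120793, -0.00075213, -0.00039743,
       -0.00011632,  0.00026479]), 'joint_efforts': array([ 2.78724212e-03, -5.72075129e+01,  9.94057506e-01, -2.52228749e+01,
       -5.61189826e-02,  1.35003691e-02,  5.64533764e-05]), 'tcp_pos': array([0.23958343, 0.60368688, 0.25194827]), 'orientation': array([ 1.87746219e-01,  9.82217288e-01, -7.40398022e-04, -8.88271358e-05]), 'contact_force': array([0.65130319, 1.26701746, 0.52694989]), 'moment': array([ 0.01448784,  0.0017271 , -0.00752777]), 'grasp_force': 0.0, 'opening': 0.9973367891963761}
```

View pics/top0.png

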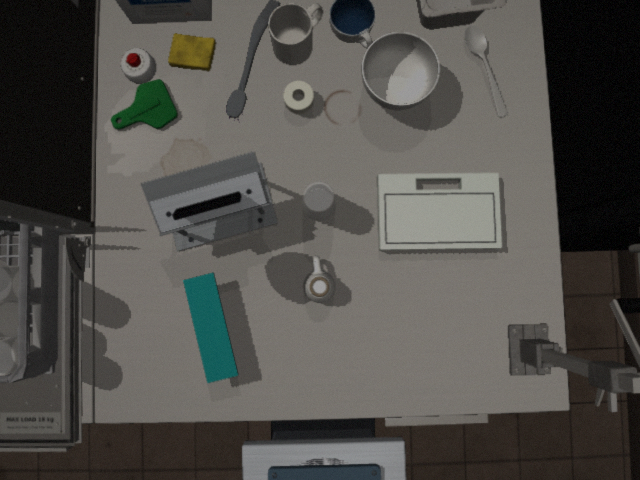

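View pics/side0.png

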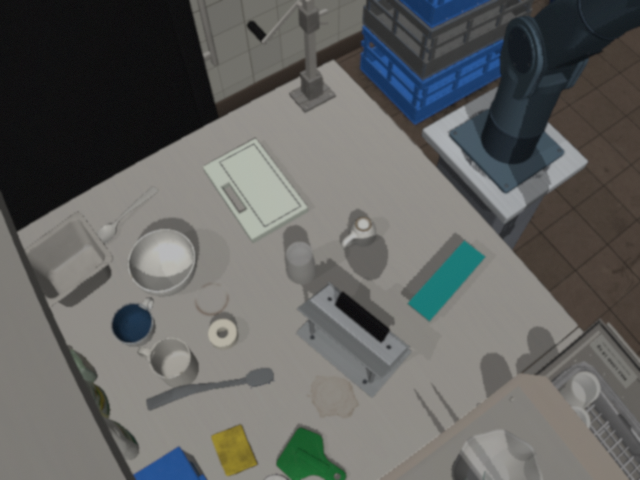

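The candidates in the top view are:
- **Grey strip with black rail**, on the steel rest at (207,205). In the side view its rail is at (362,316). It matches the description.
- **Turquoise block**, at (210,328) in top and (446,281) in side. This is the look-alike, so I leave it alone.
- **Grey spatula**, at (250,60). It is unrelated.

The board is at (439,211) in top, with its slot on the far side. The glass is at (318,197) and the cup at (319,285). I choose the grey strip and check it in close crops.

Run:
```python
from h import *
t,s=load('top0'),load('side0')
def crop(c,u,v,w=134,h=100): return cv2.resize(c['img'][v:v+h,u:u+w,::-1],None,fx=3,fy=3,interpolation=cv2.INTER_CUBIC)[:300,:400]
im=np.vstack([np.hstack([crop(t,143,150),crop(s,290,285)]),np.hstack([crop(t,372,162),crop(s,195,138)])])
cv2.imwrite('pics/crop1.png',im)
for n,c,roi in(('top',t,(165,185,250,225)),('side',s,(325,280,395,350))):
    g=c['img'].max(2).copy(); m=np.zeros_like(g); x0,y0,x1,y1=roi; m[y0:y1,x0:x1]=(g[y0:y1,x0:x1]<45)
    n_,lab,st,ce=cv2.connectedComponentsWithStats(m); k=1+st[1:,4].argmax(); print(n,st[k]); 
    pts=np.argwhere(lab==k)[:,::-1].astype(np.float32); print(cv2.boxPoints(cv2.minAreaRect(pts)).round(1).tolist())
    P=cloud(c)[lab==k]; print('rail cloud pct z',np.percentile(P[:,2],[2,25,50,75,98]),P.mean(0))
P=cloud(t)
for a in ((439,215),(350,300),(250,300),(318,197),(319,285),(207,205),(200,190),(220,215),(206,320)): print(a,P[a[1],a[0]].round(4),)
P=cloud(s)
for a in ((258,190),(362,316),(446,281),(400,250),(345,318),(375,318)): print('s',a,P[a[1],a[0]].round(4))
```

```text
top [173 192  68  28 701]
[[171.3000030517578, 210.10000610351562], [239.1999969482422, 191.10000610351562], [242.0, 201.0], [174.10000610351562, 220.0]]
rail cloud pct z [0.11464322 0.13242513 0.13719805 0.13893254 0.14190726] [0.60158871 0.18796518 0.13635953]
side [336 292  53  49 899]
[[332.8999938964844, 302.79998779296875], [342.29998779296875, 291.1000061035156], [390.3999938964844, 329.8999938964844], [380.8999938964844, 341.6000061035156]]
rail cloud pct z [0.11104361 0.12143561 0.13109767 0.13754622 0.14226305] [0.60716879 0.19415348 0.1362188 ]
(439, 215) [ 0.5894 -0.242   0.0188]
(350, 300) [ 0.4272 -0.0621  0.0016]
(250, 300) [ 0.4324  0.1364 -0.0006]
(318, 197) [ 0.6189 -0.0042  0.0905]
(319, 285) [ 0.4589 -0.0016  0.0443]
(207, 205) [0.6016 0.1869 0.1405]
(200, 190) [0.6335 0.2056 0.1141]
(220, 215) [0.5908 0.1748 0.0921]
(206, 320) [0.3986 0.2138 0.0453]
s (258, 190) [ 0.5946 -0.2265  0.0231]
s (362, 316) [0.6051 0.1926 0.1318]
s (446, 281) [0.3893 0.2082 0.0421]
s (400, 250) [0.4105 0.0809 0.0042]
s (345, 318) [0.6287 0.1709 0.1083]
s (375, 318) [0.5889 0.2116 0.138 ]
```

View pics/crop1.png

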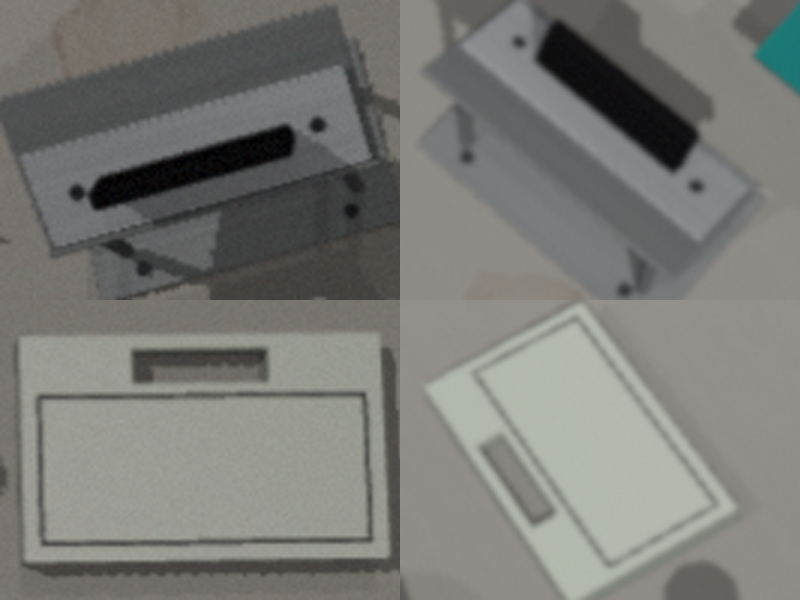

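The crops confirm the choice: a grey strip with a black rail, with corners in the top view near (150,201), (258,172), (270,202) and (161,233). The board's top corners are near (378,274→162+112), and so on. Next I fit both poses by reprojection in both views.

```bash
cat > fit.py <<'E'
from h import *
from scipy.optimize import least_squares
t,s=load('top0'),load('side0')
cv=lambda L,o:(np.array(L,float)+.5)/3-.5+np.array(o)
a=np.radians(25)
def strip(p):
    x,y,z,w=p[:4]; Rz=cv2.Rodrigues(np.array([0,0,w]))[0]; Ry=cv2.Rodrigues(np.array([0,-a,0.]))[0]
    return lambda q:(np.array(q,float)@(Rz@Ry).T)+[x,y,z]
def boardf(p):
    x,y,z,w=p; Rz=cv2.Rodrigues(np.array([0,0,w]))[0]
    return lambda q:(np.array(q,float)@Rz.T)+[x,y,z]
h=.006; S=dict(hp=(.03,.1,h),hm=(.03,-.1,h),lm=(-.03,-.1,h),lp=(-.03,.1,h))
B=dict(hp=(.075,.12,0),hm=(.075,-.12,0),lm=(-.075,-.12,0),lp=(-.075,.12,0))
obs={'strip':(strip,S,[.6,.18,.1,.25],[(t,'hp hm lm lp',cv([(22,155),(345,67),(382,158),(55,250)],(143,150))),(s,'hm hp lp',cv([(60,47),(300,242),(352,187)],(290,285)))]),
'board':(boardf,B,[.6,-.24,.02,0],[(t,'hp hm lm lp',cv([(18,337-300),(380,33),(390,255),(22,258)],(372,162))),(s,'hm hp lm lp',cv([(24,88),(176,302),(182,3),(338,210)],(195,138)))])}
if __name__=='__main__':
  for n,(f,M,x0,O) in obs.items():
    def r(p,O=O): return np.concatenate([(proj(c,f(p)([M[k] for k in ks.split()]))-uv).ravel() for c,ks,uv in O])
    q=least_squares(r,x0); print(n,q.x.round(4),np.degrees(q.x[3]).round(2),'res',q.fun.round(1))
    z=q.x[2]
    for o in O:
        g=least_squares(lambda p:r([p[0],p[1],z,p[2]],[o]),[q.x[0],q.x[1],q.x[3]]); print('  one view',g.x.round(4))
    if n=='strip': print('rail top mid',f(q.x)([0,0,.044]),'ends',f(q.x)([[0,.06,.044],[0,-.06,.044]]).round(4).tolist())
    np.save(n+'.npy',q.x)
  st=arm.state(); print(np.degrees(2*np.arctan2(st['orientation'][1],st['orientation'][0])))
  from scipy.spatial.transform import Rotation as Ro; print(Ro.from_quat(st['orientation']).as_matrix().round(3))
E
python3 fit.py
```

```text
strip [0.6156 0.1928 0.0951 0.2493] 14.28 res [ 0.1  0.7  0.1 -0.6 -2.6  0.4  1.3 -0.4  0.3 -0.7 -0.  -0.6 -1.   0.4]
  one view [0.6156 0.1923 0.2445]
  one view [0.6159 0.1937 0.2581]
rail top mid [0.59757398 0.18823679 0.1349278 ] ends [[0.5828, 0.2464, 0.1349], [0.6124, 0.1301, 0.1349]]
board [ 0.5981 -0.2421  0.0221 -0.014 ] -0.8 res [-0.3 -0.4 -0.4 -0.4 -0.1  0.9  0.3  1.6 -0.6 -0.3 -1.8  1.4 -0.1 -0.4
  0.3 -0.3]
  one view [ 0.5989 -0.2424 -0.018 ]
  one view [ 0.5969 -0.2417 -0.0081]
158.3574234194306
[[-0.93   0.369 -0.   ]
 [ 0.369  0.93  -0.001]
 [-0.    -0.001 -1.   ]]
```

Run:
```python
from fit import *
p=np.load('strip.npy'); x,y,z,w=p
Rz=cv2.Rodrigues(np.array([0,0,w]))[0]; Ry=cv2.Rodrigues(np.array([0,-a,0.]))[0]
for n,c in(('top',t),('side',s)):
    P=(cloud(c).reshape(-1,3)-p[:3])@(Rz@Ry)
    g=c['img'].max(2).ravel()
    m=(abs(P[:,1])<.09)&(P[:,0]>.012)&(P[:,0]<.026)&(abs(P[:,2]-.006)<.02)&(g>60)
    m2=(abs(P[:,1])<.09)&(P[:,0]<-.015)&(P[:,0]>-.026)&(abs(P[:,2]-.006)<.02)&(g>60)
    r=(abs(P[:,1])<.07)&(abs(P[:,0])<.02)&(P[:,2]>.034)&(P[:,2]<.06)
    rr=P[r]
    print(n,'strip top z hi/lo',[np.median(P[k,2]).round(4) for k in(m,m2)],m.sum(),m2.sum(),'rail top',np.median(rr[:,2]).round(4),'x',np.percentile(rr[:,0],[2,50,98]).round(4),'y',np.percentile(rr[:,1],[2,98]).round(4))
    R=rr; A=np.polyfit(R[:,1],R[:,0],1); print('yaw adj deg',-np.degrees(np.arctan(A[0])))
    bg=(cloud(c).reshape(-1,3)); q=bg[(abs(bg[:,0]-.44)<.03)&(abs(bg[:,1]+.2)<.1)]; print('table z',np.median(q[:,2]).round(4))
    q=bg[(abs(bg[:,0]-.58)<.03)&(abs(bg[:,1]+.24)<.08)]; print('board z',np.median(q[:,2]).round(4))
    q=bg[(abs(bg[:,0]-.4)<.03)&(abs(bg[:,1]-.215)<.04)]; print('turq z',np.percentile(q[:,2],[50,99]).round(4))
```

```text
top strip top z hi/lo [np.float64(0.0089), np.float64(0.009)] 786 586 rail top 0.0464 x [-0.0039  0.0031  0.0079] y [-0.0578  0.0581]
yaw adj deg -0.15929614576535817
table z -0.0005
board z 0.0195
turq z [0.0432 0.0472]
side strip top z hi/lo [np.float64(0.0093), np.float64(0.0096)] 501 120 rail top 0.0452 x [-0.0049  0.0053  0.0091] y [-0.0567  0.0591]
yaw adj deg -0.3140607399839449
table z -0.0003
board z 0.0197
turq z [0.0423 0.0482]
```

{"api": "send_rows", "payload": {
  "motion": [
    [[0.03,-0.0345,0,-4.5],[0.03,-0.0345,0,-4.5],[0.03,-0.0345,0,-4.5],[0.03,-0.0345,0,-4.5],[0.03,-0.0345,0,-4.5],[0.03,-0.0345,0,-4.5],[0.03,-0.0345,0,-4.5],[0.03,-0.0345,0,-4.5],[0.03,-0.0345,0,-4.5],[0.03,-0.0345,0,-4.5],[0.03,-0.0345,0,-4.5],[0.032,-0.0345,0,-4.8]]
  ],
  "fingers": 0.43,
  "squeeze": 6
}}

```text
time: 1.6
tcp_pos: [0.6022, 0.1891, 0.2524]
orientation: [0.616, 0.788, -0.0, -0.0]
contact_force: [0.4, 0.3, -0.4]
opening: 0.435
grasp_force: 0.0
```

{"api": "send_rows", "payload": {
  "motion": [
    [[0,0,-0.03,0],[0,0,0,0]]
  ]
}}

```text
time: 1.85
tcp_pos: [0.6001, 0.1895, 0.2203]
orientation: [0.615, 0.788, -0.002, -0.001]
contact_force: [-0.9, 0.1, -0.4]
opening: 0.429
grasp_force: 0.0
```

```bash
cat > st.py <<'E'
from h import *
from scipy.spatial.transform import Rotation as Ro
s=arm.state(); R=Ro.from_quat(s['orientation']).as_matrix()
print(round(s['time'],2),s['tcp_pos'].round(4),'yaw',np.degrees(np.arctan2(R[1,1],R[0,1])).round(2),'tilt',R[:,2].round(3),'F',s['contact_force'].round(2),'op',s['opening']*88,'g',s['grasp_force'],'M',s['moment'].round(2))
E
python3 st.py
```

```text
1.85 [0.6001 0.1895 0.2203] yaw 14.03 tilt [-0.005 -0.002 -1.   ] F [-0.91  0.07 -0.41] op 37.725731160803704 g 0.0 M [-0.06  0.04 -0.  ]
```

{"api": "send_rows", "payload": {
  "motion": [
    [[0.001,0,-0.03,0],[0,0,-0.03,0],[0,0,0,0],[0,0,0,0]]
  ]
}}

```text
time: 2.35
tcp_pos: [0.6034, 0.1909, 0.1643]
orientation: [0.615, 0.789, 0.001, 0.0]
contact_force: [0.0, 0.2, 0.6]
opening: 0.433
grasp_force: 0.0
```

```bash
python3 st.py
python3 - <<'E'
from h import *
t=snap('top','t1');s=snap('side','s1')
im=np.hstack([cv2.resize(t['img'][140:240,140:274,::-1],(400,300),interpolation=2),cv2.resize(s['img'][270:370,290:424,::-1],(400,300),interpolation=2)])
cv2.imwrite('pics/g1.png',im)
E
```

```text
2.35 [0.6034 0.1909 0.1643] yaw 14.1 tilt [ 0.002  0.001 -1.   ] F [0.04 0.2  0.64] op 38.081470831938645 g 0.0 M [-0.02 -0.02 -0.03]
```

View pics/g1.png

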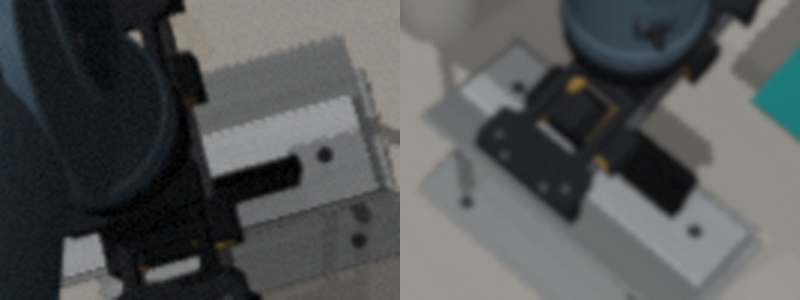

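The picture shows the fingers straddling the black rail near its middle, with the visible part of the rail from about (215,190) to (300,165) in the top tile. I descend and grip softly.

{"api": "send_rows", "payload": {
  "motion": [
    [[-0.001,-0.001,-0.015,0],[0,0,-0.014,0],[0,0,0,0],[0,0,0,0]]
  ]
}}

```text
time: 2.95
tcp_pos: [0.6018, 0.1891, 0.1336]
orientation: [0.615, 0.788, -0.0, -0.0]
contact_force: [0.0, 0.4, 0.6]
opening: 0.429
grasp_force: 0.0
```

{"api": "send_rows", "payload": {
  "motion": [
    [[0,0,0,0],[0,0,0,0],[0,0,0,0],[0,0,0,0],[0,0,0,0]]
  ],
  "fingers": 0
}}

```text
time: 3.58
tcp_pos: [0.602, 0.1892, 0.1339]
orientation: [0.615, 0.788, 0.0, 0.0]
contact_force: [0.1, 0.5, 2.4]
opening: 0.227
grasp_force: 5.7
```

```bash
python3 st.py
```

```text
3.58 [0.602  0.1892 0.1339] yaw 14.06 tilt [ 0.001  0.    -1.   ] F [0.1  0.46 2.38] op 19.94711723268441 g 5.654160417616367 M [-0.02 -0.06 -0.03]
```

{"api": "send_rows", "payload": {
  "motion": [
    [[0,0,0.004,0],[0,0,0.006,0],[0,0,0.008,0],[0,0,0.01,0],[0,0,0,0]]
  ],
  "squeeze": 12
}}

```text
time: 4.2
tcp_pos: [0.602, 0.1892, 0.1626]
orientation: [0.615, 0.788, 0.0, 0.0]
contact_force: [-0.6, -0.2, -3.4]
opening: 0.136
grasp_force: 12.0
```

{"api": "send_rows", "payload": {
  "motion": [
    [[0,0,0.01,0],[0,0,0.01,0],[0,0,0.01,0],[0,0,0.01,0],[0,0,0,0]]
  ],
  "squeeze": 40
}}

```text
time: 4.82
tcp_pos: [0.6024, 0.1893, 0.2028]
orientation: [0.615, 0.788, 0.001, 0.0]
contact_force: [0.6, 0.3, -3.0]
opening: 0.131
grasp_force: 40.0
```

{"api": "send_rows", "payload": {
  "motion": [
    [[-0.012,-0.025,0,-1.5],[-0.012,-0.043,0,-1.5],[-0.012,-0.043,0,-1.5],[-0.012,-0.043,0,-1.5],[-0.012,-0.043,0,-1.5],[-0.012,-0.043,0,-1.5],[-0.012,-0.043,0,-1.5],[-0.012,-0.043,0,-1.5],[-0.012,-0.043,0,-1.5],[-0.012,-0.043,0,-1.5],[0,-0.018,0,0],[0,0,0,0]]
  ]
}}

```text
time: 6.32
tcp_pos: [0.4818, -0.2416, 0.2017]
orientation: [0.714, 0.701, -0.0, 0.0]
contact_force: [1.2, 0.6, -3.2]
opening: 0.131
grasp_force: 40.0
```

{"api": "send_rows", "payload": {
  "motion": [
    [[0,0,-0.03,0],[0,0,-0.03,0],[0,0,-0.03,0],[0,0,-0.03,0],[0,0,0,0],[0,0,0,0]]
  ]
}}

```text
time: 7.08
tcp_pos: [0.4828, -0.24, 0.0825]
orientation: [0.712, 0.702, 0.0, 0.0]
contact_force: [0.7, -0.1, -3.8]
opening: 0.133
grasp_force: 40.0
```

```bash
python3 st.py
python3 - <<'E'
from h import *
t=snap('top','t2');s=snap('side','s2')
im=np.hstack([cv2.resize(t['img'][165:315,350:534,::-1],(400,326),interpolation=2),cv2.resize(s['img'][120:270,190:374,::-1],(400,326),interpolation=2)])
cv2.imwrite('pics/p1.png',im)
E
```

```text
7.08 [ 0.4828 -0.24    0.0825] yaw -0.86 tilt [ 0.001  0.    -1.   ] F [ 0.73 -0.08 -3.84] op 11.679342902937144 g 39.99842584133148 M [-0.05  0.08 -0.07]
```

View pics/p1.png

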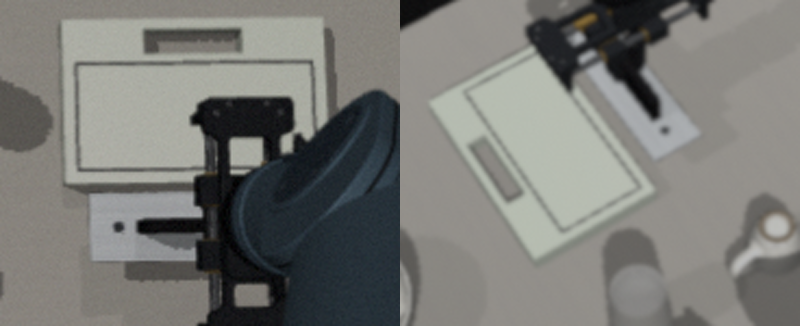

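The picture shows the strip held level just in front of the board. In the top tile its +y end runs from (90,193) to (91,261), and the board's near edge lies along row 185.

Run:
```python
from h import *
for n in('t2','s2'):
    c=load(n); P=cloud(c).reshape(-1,3); g=c['img'].max(2).ravel()
    m=(P[:,0]>.43)&(P[:,0]<.54)&(P[:,1]>-.2)&(P[:,1]<-.1)&(P[:,2]>.035)&(P[:,2]<.07)&(g>80)
    Q=P[m]; A=np.linalg.lstsq(np.c_[Q[:,:2]-[.483,-.24],np.ones(len(Q))],Q[:,2],rcond=None)[0]
    print(n,m.sum(),'plane slopes,z@c',A.round(4),'x',np.percentile(Q[:,0],[1,99]).round(4),'y',np.percentile(Q[:,1],[1,99]).round(4))
t,s=load('t2'),load('s2'); k=2.174
f=lambda x,y,o:((x+.5)/k-.5+o[0],(y+.5)/k-.5+o[1])
z=.052
for p in((90,193),(91,261)): print('T',atz(t,*f(*p,(350,165)),z).round(4))
for p in((300,132),(255,160)): print('S',atz(s,*f(*p,(190,120)),z).round(4))
# board edge from gradients: sample columns of front edge in side/top by subpixel on original images
def edge(c,z,P0,P1,n=15,h=.012):
    P0,P1=np.array(P0),np.array(P1); out=[]
    g=cv2.GaussianBlur(c['img'],(3,3),0).astype(float).sum(2)
    d=np.array([P1[1]-P0[1],P0[0]-P1[0]]);d/=np.linalg.norm(d)
    for u in np.linspace(.06,.94,n):
        b=P0+(P1-P0)*u; ss=np.linspace(-h,h,49)
        pts=np.c_[b+ss[:,None]*d,np.full(49,z)]; uv=proj(c,pts).astype(np.float32)
        v=cv2.remap(g.astype(np.float32),uv[:,:1],uv[:,1:],1).ravel(); gr=abs(np.gradient(v)); i=gr.argmax()
        w=gr[max(0,i-5):i+6]; so=(ss[max(0,i-5):i+6]*w).sum()/w.sum(); out.append(b+so*d)
    o=np.array(out); return o
t,s=load('top0'),load('side0')
a=-.0155; R=np.array([[np.cos(a),-np.sin(a)],[np.sin(a),np.cos(a)]]); C=np.array([.598,-.242])
cs={k:C+R@np.array(v) for k,v in dict(hp=(.075,.12),hm=(.075,-.12),lm=(-.075,-.12),lp=(-.075,.12)).items()}
for n,c in(('t',t),('s',s)):
    for nm,a_,b_ in(('near','lm','lp'),('far','hm','hp'),('y+','lp','hp'),('y-','lm','hm')):
        o=edge(c,.02,cs[a_],cs[b_])
        ax=0 if nm in('near','far') else 1; q=np.polyfit(o[:,1-ax],o[:,ax],1); r=o[:,ax]-np.polyval(q,o[:,1-ax]); k_=abs(r-np.median(r))<.002; q=np.polyfit(o[k_,1-ax],o[k_,ax],1)
        print(n,nm,'slope deg',np.degrees(np.arctan(q[0])).round(2),'at mid',np.polyval(q,C[1-ax]).round(4),k_.sum())
```

```text
t2 946 plane slopes,z@c [-0.0025 -0.0031  0.046 ] x [0.4554 0.5137] y [-0.1987 -0.1381]
s2 555 plane slopes,z@c [-0.0028 -0.0246  0.0483] x [0.4546 0.5141] y [-0.199 -0.14 ]
T [ 0.5143 -0.1391  0.052 ]
T [ 0.4555 -0.1377  0.052 ]
S [ 0.456  -0.1391  0.052 ]
S [ 0.5143 -0.1373  0.052 ]
t near slope deg 0.78 at mid 0.5236 15
t far slope deg 0.81 at mid 0.6734 8
t y+ slope deg -0.33 at mid -0.1321 6
t y- slope deg -0.83 at mid -0.3629 15
s near slope deg 0.9 at mid 0.5228 15
s far slope deg 0.76 at mid 0.6717 10
s y+ slope deg -1.19 at mid -0.1239 15
s y- slope deg -0.49 at mid -0.3637 15
```

{"api": "send_rows", "payload": {
  "motion": [
    [[0,-0.0035,-0.012,0],[0,0,-0.012,0],[0,0,-0.008,0],[0,0,-0.005,0],[0,0,0,0],[0,0,0,0]]
  ]
}}

```text
time: 7.92
tcp_pos: [0.482, -0.2445, 0.0449]
orientation: [0.713, 0.701, 0.0, 0.0]
contact_force: [-0.1, 0.3, -3.3]
opening: 0.13
grasp_force: 40.0
```

{"api": "send_rows", "payload": {
  "motion": [
    [[0.002,0,0,0],[0.002,0,0,0],[0.001,0,0,0],[0,0,0,0],[0,0,0,0]]
  ]
}}

```text
time: 8.55
tcp_pos: [0.4867, -0.2444, 0.0447]
orientation: [0.713, 0.701, -0.0, -0.0]
contact_force: [-0.3, 0.3, -4.3]
opening: 0.13
grasp_force: 40.0
```

```bash
python3 st.py; sleep 0
python3 - <<'E'
from h import *
for n,k in(('top','t3'),('side','s3')):
    c=snap(n,k); P=cloud(c).reshape(-1,3); g=c['img'].max(2).ravel()
    m=(P[:,0]>.45)&(P[:,0]<.52)&(P[:,1]>-.21)&(P[:,1]<-.15)&(P[:,2]>.000)&(P[:,2]<.03)&(g>80)
    print(n,'strip top z',np.median(P[m,2]).round(4),m.sum())
s=load('s3')
cv2.imwrite('pics/p2.png',cv2.resize(s['img'][120:240,220:380,::-1],(800,600),interpolation=2))
E
```

```text
8.55 [ 0.4867 -0.2444  0.0447] yaw -0.95 tilt [-0. -0. -1.] F [-0.31  0.33 -4.33] op 11.408252396828578 g 39.99845802783966 M [-0.09  0.01  0.  ]
top strip top z 0.008 862
side strip top z 0.0083 522
```

View pics/p2.png

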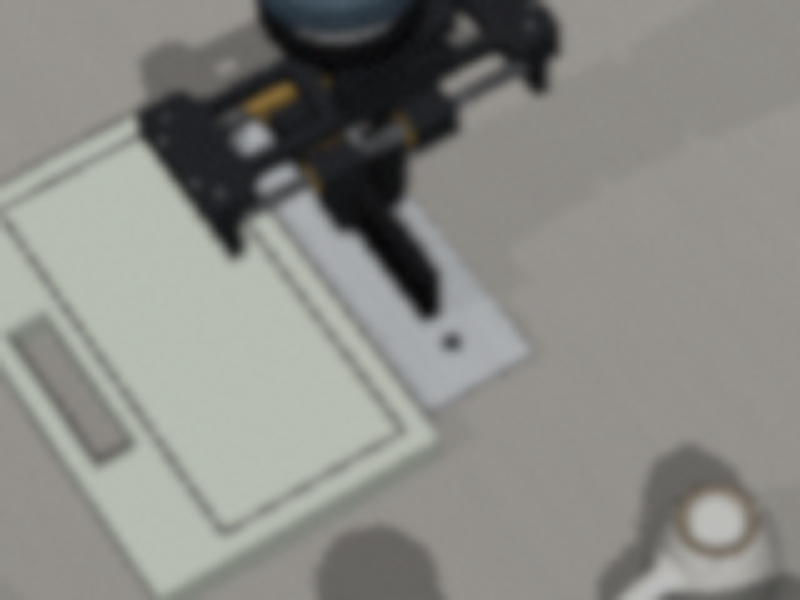

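The strip sits just above the worktop beside the board. Its robot-side +y corner is at crop (530,350). I advance gently until there is contact.

Run:
```python
from h import *
s=load('s3'); print(atz(s,220+530.5/5-.5,120+350.5/5-.5,.008).round(4), 'board corner',atz(s,220+438.5/5-.5,120+438/5-.5,.02).round(4))
```

```text
[ 0.4587 -0.1444  0.008 ] board corner [ 0.5247 -0.1232  0.02  ]
```

{"api": "send_rows", "payload": {
  "motion": [
    [[0.001,0,0,0],[0.001,0,0,0],[0,0,0,0],[0,0,0,0]]
  ]
}}

```text
time: 9.15
tcp_pos: [0.4888, -0.2443, 0.0447]
orientation: [0.713, 0.701, -0.0, 0.0]
contact_force: [-0.3, -0.7, -3.9]
opening: 0.132
grasp_force: 40.0
```

{"api": "send_rows", "payload": {
  "motion": [
    [[0.001,0,0,0],[0,0,0,0],[0,0,0,0]]
  ]
}}

```text
time: 9.52
tcp_pos: [0.4897, -0.2443, 0.0447]
orientation: [0.713, 0.701, -0.0, -0.0]
contact_force: [0.1, -0.9, -4.6]
opening: 0.131
grasp_force: 40.0
```

{"api": "send_rows", "payload": {
  "motion": [
    [[0.0007,0,0,0],[0,0,0,0],[0,0,0,0]]
  ]
}}

```text
time: 9.9
tcp_pos: [0.4904, -0.2443, 0.0447]
orientation: [0.713, 0.701, -0.0, -0.0]
contact_force: [0.6, -0.1, -4.4]
opening: 0.13
grasp_force: 40.0
```

{"api": "send_rows", "payload": {
  "motion": [
    [[0.0007,0.001,0,0],[0,0,0,0],[0,0,0,0]]
  ]
}}

```text
time: 10.28
tcp_pos: [0.4912, -0.2433, 0.0447]
orientation: [0.713, 0.701, -0.0, 0.0]
contact_force: [-1.2, -0.1, -3.7]
opening: 0.135
grasp_force: 40.0
```

{"api": "send_rows", "payload": {
  "motion": [
    [[0.0007,0,0,0],[0,0,0,0],[0,0,0,0]]
  ]
}}

```text
time: 10.65
tcp_pos: [0.4919, -0.2434, 0.0447]
orientation: [0.713, 0.701, -0.0, 0.0]
contact_force: [-0.4, -0.4, -3.8]
opening: 0.133
grasp_force: 40.0
```

{"api": "send_rows", "payload": {
  "motion": [
    [[0.0005,0,0,0],[0,0,0,0],[0,0,0,0]]
  ]
}}

```text
time: 11.02
tcp_pos: [0.4924, -0.2433, 0.0447]
orientation: [0.713, 0.701, 0.0, 0.0]
contact_force: [0.1, 0.7, -2.4]
opening: 0.134
grasp_force: 40.0
```

{"api": "send_rows", "payload": {
  "motion": [
    [[0.0005,0,0,0],[0,0,0,0],[0,0,0,0]]
  ]
}}

```text
time: 11.4
tcp_pos: [0.4928, -0.2433, 0.0447]
orientation: [0.713, 0.701, -0.0, -0.0]
contact_force: [0.2, -0.6, -3.3]
opening: 0.134
grasp_force: 40.0
```

{"api": "send_rows", "payload": {
  "motion": [
    [[0.0005,0,0,0],[0,0,0,0],[0,0,0,0]]
  ]
}}

```text
time: 11.78
tcp_pos: [0.493, -0.2433, 0.0446]
orientation: [0.713, 0.701, -0.0, -0.0]
contact_force: [-1.0, -0.1, -2.4]
opening: 0.132
grasp_force: 40.0
```

```bash
python3 st.py
python3 - <<'E'
from h import *
s=snap('side','s4')
cv2.imwrite('pics/p3.png',cv2.resize(s['img'][150:225,260:360,::-1],(800,600),interpolation=2))
E
```

```text
11.78 [ 0.493  -0.2433  0.0446] yaw -0.95 tilt [-0.001  0.    -1.   ] F [-1.04 -0.06 -2.44] op 11.646084614618978 g 39.99838650226593 M [-0.04  0.37  0.01]
```

View pics/p3.png

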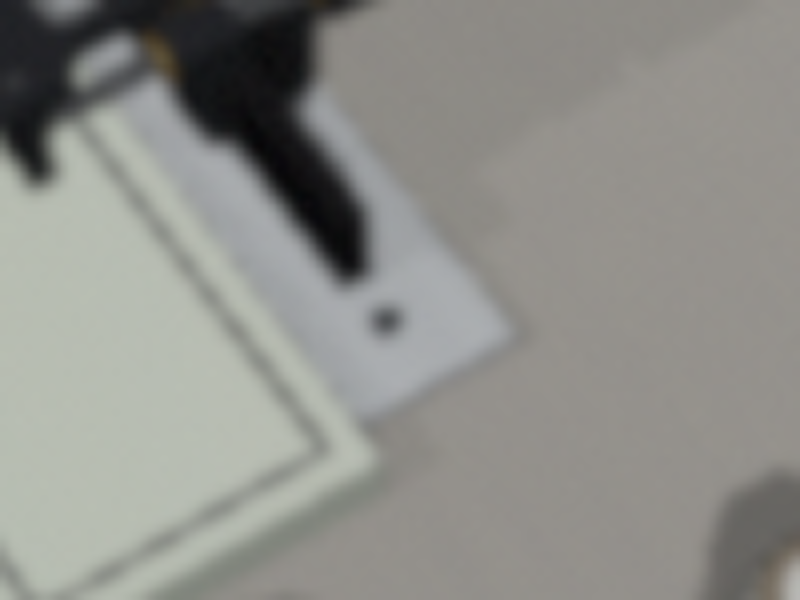

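The strip meets the board: the last 0.5 mm step moved only 0.2 mm, and the moment rose. The strip's +y end at (515,330)–(370,420) lies about 20 mm inside the board's corner at (378,460), as it should. I lower it onto the worktop.

{"api": "send_rows", "payload": {
  "motion": [
    [[0,0,-0.001,0],[0,0,0,0],[0,0,0,0]]
  ]
}}

```text
time: 12.2
tcp_pos: [0.4931, -0.2433, 0.0436]
orientation: [0.713, 0.701, -0.0, -0.0]
contact_force: [-2.4, 0.9, -3.1]
opening: 0.133
grasp_force: 40.0
```

{"api": "send_rows", "payload": {
  "motion": [
    [[0,0,-0.0007,0],[0,0,0,0],[0,0,0,0]]
  ]
}}

```text
time: 12.58
tcp_pos: [0.4931, -0.2433, 0.0429]
orientation: [0.713, 0.701, -0.0, -0.0]
contact_force: [-3.9, 0.4, -2.7]
opening: 0.139
grasp_force: 40.0
```

{"api": "send_rows", "payload": {
  "motion": [
    [[0,0,-0.0005,0],[0,0,0,0],[0,0,0,0]]
  ]
}}

```text
time: 12.95
tcp_pos: [0.4931, -0.2433, 0.0424]
orientation: [0.713, 0.701, -0.0, -0.0]
contact_force: [-4.9, -0.5, -2.0]
opening: 0.13
grasp_force: 40.0
```

```bash
python3 st.py
```

```text
12.95 [ 0.4931 -0.2433  0.0424] yaw -0.95 tilt [-0.001  0.    -1.   ] F [-4.86 -0.47 -2.01] op 11.464473053204767 g 40.00164449214935 M [-0.04  1.06 -0.04]
```

{"api": "send_rows", "payload": {
  "motion": [
    [[-0.0004,0,-0.0005,0],[0,0,0,0],[0,0,0,0]]
  ]
}}

```text
time: 13.32
tcp_pos: [0.493, -0.2434, 0.0422]
orientation: [0.713, 0.701, 0.0, -0.0]
contact_force: [-5.7, 0.3, 2.0]
opening: 0.129
grasp_force: 40.0
```

{"api": "send_rows", "payload": {
  "motion": [
    [[0,0,-0.0005,0],[0,0,0,0],[0,0,0,0]]
  ]
}}

```text
time: 13.7
tcp_pos: [0.493, -0.2433, 0.0421]
orientation: [0.713, 0.701, 0.0, -0.0]
contact_force: [-7.4, 1.3, 7.1]
opening: 0.13
grasp_force: 40.0
```

It is down on the worktop. I ease the load off and then release.

{"api": "send_rows", "payload": {
  "motion": [
    [[-0.0004,0,0.0005,0],[0,0,0,0]]
  ],
  "squeeze": 5
}}

```text
time: 13.95
tcp_pos: [0.493, -0.2433, 0.0421]
orientation: [0.713, 0.701, 0.0, 0.0]
contact_force: [-3.3, 0.0, 0.8]
opening: 0.141
grasp_force: 5.0
```

{"api": "send_rows", "payload": {
  "motion": [
    [[0,0,0,0],[0,0,0,0],[0,0,0,0],[0,0,0,0]]
  ],
  "fingers": 0.4
}}

```text
time: 14.45
tcp_pos: [0.4929, -0.2434, 0.0421]
orientation: [0.713, 0.701, 0.0, 0.0]
contact_force: [0.3, -0.3, -0.2]
opening: 0.399
grasp_force: 0.0
```

{"api": "send_rows", "payload": {
  "motion": [
    [[0,0,0.01,0],[0,0,0.03,0],[0,0,0.05,0],[0,0,0.06,0],[-0.04,0,0.03,0],[-0.04,0.06,0,0],[0,0.06,0,0],[0,0.06,0,0],[0,0.06,0,0],[0,0.06,0,0],[0,0.06,0,0],[0,0,0,0]]
  ]
}}

```text
time: 15.95
tcp_pos: [0.4177, 0.113, 0.2226]
orientation: [0.71, 0.704, 0.001, -0.0]
contact_force: [0.2, -0.6, -0.4]
opening: 0.4
grasp_force: 0.0
```

```bash
python3 st.py
python3 - <<'E'
from h import *
t=snap('top','t5');s=snap('side','s5')
im=np.hstack([cv2.resize(t['img'][160:300,365:514,::-1],(400,376),interpolation=2),cv2.resize(s['img'][120:260,195:344,::-1],(400,376),interpolation=2)])
cv2.imwrite('pics/p4.png',im)
a=load('top0');d=cv2.absdiff(a['img'],t['img']).max(2); print('glass/cup diff',d[180:215,300:340].mean(),d[255:305,300:335].mean())
a=load('side0');d=cv2.absdiff(a['img'],s['img']).max(2); print(d[235:285,280:320].mean(),d[215:250,340:380].mean())
E
```

```text
15.95 [0.4177 0.113  0.2226] yaw -0.49 tilt [ 0.001  0.002 -1.   ] F [ 0.24 -0.64 -0.37] op 35.18342795885142 g 0.0 M [-0.11  0.04  0.06]
glass/cup diff 15.122857142857143 14.262857142857143
6.026 6.088571428571429
```

View pics/p4.png

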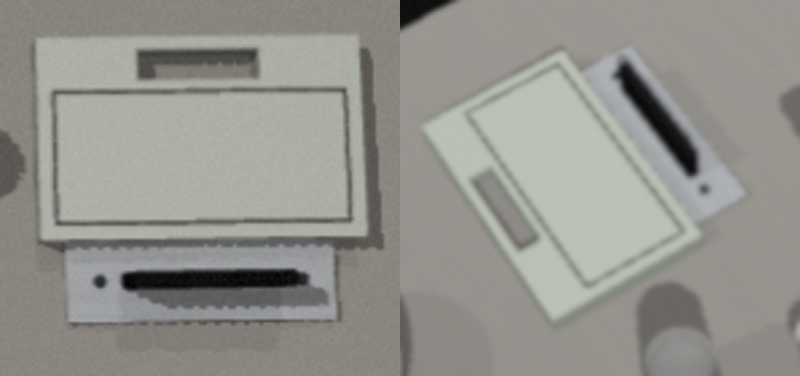

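The strip lies along the board's near edge, rail up; in the top tile it spans (66,248)–(337,322). I check the fit in numbers.

Run:
```python
from h import *
def edge(c,z,P0,P1,n=25,h=.008,sg=0):
    P0,P1=np.array(P0),np.array(P1); o=[]
    g=cv2.GaussianBlur(c['img'],(3,3),0).astype(np.float32).sum(2)
    d=np.array([P1[1]-P0[1],P0[0]-P1[0]]);d/=np.linalg.norm(d)
    for u in np.linspace(.08,.92,n):
        b=P0+(P1-P0)*u; ss=np.linspace(-h,h,65)
        uv=proj(c,np.c_[b+ss[:,None]*d,np.full(65,z)]).astype(np.float32)
        v=cv2.remap(g,uv[:,:1],uv[:,1:],1).ravel(); gr=abs(np.gradient(v)); i=gr.argmax()
        k=slice(max(0,i-6),i+7); o.append(b+(ss[k]*gr[k]).sum()/gr[k].sum()*d)
    o=np.array(o); ax=0 if abs(P1-P0)[1]>abs(P1-P0)[0] else 1
    for _ in range(3):
        q=np.polyfit(o[:,1-ax],o[:,ax],1); r=abs(o[:,ax]-np.polyval(q,o[:,1-ax])); o=o[r<=max(.0008,np.median(r)*2)]
    m=(P0+P1)/2
    return np.polyval(q,m[1-ax]).round(4),np.degrees(np.arctan(q[0])).round(2),len(o)
for n in('top0','t5','side0','s5'):
    c=load(n); print(n,'board near',edge(c,.02,(.5214,-.362),(.5249,-.122)),'far',edge(c,.02,(.671,-.365),(.674,-.125)),'y-',edge(c,.02,(.523,-.363),(.673,-.365)),'y+',edge(c,.02,(.523,-.123),(.673,-.125)))
    if n[1]=='5':
        print('   strip near',edge(c,.006,(.462,-.342),(.465,-.142)),'y-',edge(c,.006,(.462,-.341),(.515,-.342)),'y+',edge(c,.006,(.465,-.141),(.518,-.142)))
        if n=='t5': print('   far',edge(c,.006,(.522,-.342),(.525,-.142),h=.005))
a,b=cloud(load('t5')),cloud(load('s5'))
for P in(a.reshape(-1,3),b.reshape(-1,3)):
    m=(P[:,0]>.468)&(P[:,0]<.482)&(abs(P[:,1]+.243)<.09)
    q=np.median(P[m,2]); print('strip z',q)
```

```text
top0 board near (np.float64(0.5235), np.float64(0.85), 21) far (np.float64(0.6696), np.float64(0.83), 25) y- (np.float64(-0.3629), np.float64(-0.78), 19) y+ (np.float64(-0.1232), np.float64(-0.83), 15)
t5 board near (np.float64(0.5238), np.float64(0.77), 22) far (np.float64(0.6696), np.float64(0.73), 25) y- (np.float64(-0.3629), np.float64(-0.75), 18) y+ (np.float64(-0.1231), np.float64(-0.75), 17)
   strip near (np.float64(0.4642), np.float64(0.92), 24) y- (np.float64(-0.3392), np.float64(-2.61), 15) y+ (np.float64(-0.1422), np.float64(1.54), 25)
   far (np.float64(0.5246), np.float64(0.67), 18)
side0 board near (np.float64(0.5227), np.float64(0.89), 23) far (np.float64(0.6693), np.float64(0.75), 25) y- (np.float64(-0.3635), np.float64(-0.61), 20) y+ (np.float64(-0.124), np.float64(-1.29), 19)
s5 board near (np.float64(0.5303), np.float64(0.93), 21) far (np.float64(0.6693), np.float64(0.75), 25) y- (np.float64(-0.3636), np.float64(-0.71), 20) y+ (np.float64(-0.124), np.float64(-1.45), 22)
   strip near (np.float64(0.4689), np.float64(-1.71), 23) y- (np.float64(-0.3389), np.float64(-5.76), 25) y+ (np.float64(-0.1433), np.float64(-0.65), 18)
strip z 0.005442995479019177
strip z 0.006009384928389173
```

```bash
python3 -c "
from workcell import arm
print(arm.sign_off())"
```

```text
the job is handed in; nothing more can be done
None
```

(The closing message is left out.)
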